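# Unlock the sharps safe with the long T-key

### The job

Unlock the sharps safe on the treatment-room counter: take the long T-key out of the stand, lower it down the deep round shaft under the steel funnel on the safe's top until its socket is fully over the square stem at the bottom, and turn it a quarter turn clockwise (seen from above). Leave the key standing on the stem, and leave the short T-key in its place.

Things in the scene. Friction and masses are not known exactly. Their poses are not given: they have to be found in the camera images.
- long_key: Long steel T-key, 175 mm tall, 0.24-0.38 kg, standing in a cup of the wooden stand (cup rims 46 mm above the counter: lift 45 mm to clear). Origin: centre of its lower end; z up the 14 mm shank. Lower end: square socket open downwards, 25 mm wide inside, 58 mm deep, flats along the key's x and y, 43 mm over its rounded corners. Crossbar along the key's y.
- bar (a point): Middle of the long key's crossbar, 165 mm above the key's lower end, the place to pinch it. The bar is 80 mm long along y, 16 mm thick along x (pinch across this), 20 mm tall. Axes as the key's.
- short_key: Short T-key of the same make, only 100 mm tall, standing in the other cup of the stand, 130 mm away; a bystander, to be left there. Origin: centre of its lower end; z up.
- shaft (a point): Centre of the rim of the steel funnel (outside 100 mm, inside 92 narrowing to 64 mm, 14 mm high) on the grey sharps safe: fixed box 180 (x) x 200 (y) x 116 mm tall, its centre 45 mm towards -y, where a yellow drop slot lies. x, y along the box's sides, z up. Round vertical shaft, 64 mm wide; its floor is 120 mm below this point. Pushed home, the key's lower end stands on the floor.
- latch (a joint): Angle (rad) of the brass stem on the shaft's axis, clockwise from above; 0 = flats parallel to the box's sides, starts 0 to 0.15, stop at 1.9, stays where left, turns with 0.08 N m. 20 mm square, 35 mm tall from the shaft floor plus an 18 mm tapered tip. The key goes on within 14 degrees of its flats, in any quarter; the stem lags the turning key by up to 14 degrees.

How it is judged (in metres and radians):
On the way, in this order (a step that is already met when the one before it is completed fails the run):
1. the long key's socket is down over the stem, which has not been turned far yet (z of long_key in the frame of shaft below -0.098 m and horizontal distance between long_key and shaft below 0.015 m and value of joint latch below 0.6 rad), for 0.1 s.
2. the stem is turned clockwise with the key on it (value of joint latch above 0.96 rad and z of long_key in the frame of shaft below -0.098 m and horizontal distance between long_key and shaft below 0.015 m), for 0.1 s.
At the end, for the whole second after the job is handed in: The stem stands at 0.96 rad (55 degrees) or more clockwise; the long key is left at rest on it, upright within 17 degrees, its lower end at least 98 mm below the funnel's rim and within 15 mm of the shaft's axis; the short key is still upright in its cup, moved less than 30 mm (all of step 2 and angle between each of long_key, short_key's own z axis and vertical below 0.3 rad and linear speed of long_key below 0.03 m/s and distance of short_key from where it was at the start of the episode below 0.03 m); the robot touches nothing.
It fails at once if the short key is taken out of its cup or knocked over (distance of short_key from where it was at the start of the episode above 0.04 m or angle between short_key's own z axis and vertical above 0.5 rad).
It also fails if it takes over 48 s, if anything falls off the work surface, if the arm or the gripper's body presses on something with over 40 N, if the wrist force passes 120 N, or if a joint passes its speed limit or range.

### The arm

A 6-joint arm with a two-finger parallel gripper is mounted at the origin on the work surface. World frame = base frame: x ahead of the robot, y to its left, z up, the work surface at z = 0. Lengths are in mm, angles in rad, forces in N, time in s.
With the tool pointing down it reaches from about 350 to 875 mm from the base axis. Payload 4.2 kg.
Tool frame: the origin (TCP) lies at the centre of the arm's flange, where the gripper is bolted on; the fingertips stand 173 mm ahead of it and the grasp point (between the pads) lies 155 mm ahead of it; z points along the fingers, x is the direction in which the jaws open and shut, and the axes are right-handed (so a half turn about z gives the same grasp; the last joint's range is limited). The gripper opens to 85 mm and grips with 20 to 120 N. Pads are 22 mm wide; open, the fingers measure 114 mm over their backs; the gripper's body (76 mm by 85 mm) begins 54 mm behind the grasp point. The pads swing forward as they close: fully open they stand 13 mm farther back than shut.
Start: joints at [-0.883, 0.385, 0.008, 0, -1.194, -0.259], TCP at [259.875, -568.388, 404.712] pointing down, gripper open.
Joint ranges: [-3.14, 3.14], [-1.21, 2.06], [-1.07, 1.41], [-3.16, 2.05], [-2.99, -0.16], [-3.1, 3.1]. Speed limits (rad/s): [2.79, 2.79, 3.14, 3.14, 3.14, 3.14].

### API

Orientations are given as a rotation vector (axis times angle).
In Python, from station import ctrl gives the robot as it stands.
- The arm moves only by the tool servo_tool, never from a script. Its argument "plan" is a list that holds one entry, the list of rows, each a list of 5 numbers: the shift along the tool's x, y, z in mm, then the turn about the tool's z in rad, then the gripper command: -1 is fully open, 1 is shut, values between are in proportion. A call has 1 to 10 rows; each row is the pose to reach, as a shift and turn from the pose commanded when the call began, along the tool's axes at that moment; what a row does not reach only later rows make up. A row lasts 1/8 s, in which the tool goes at most 62.5 mm and 10.7 degrees, less where a joint would pass 70% of its speed; a pose out of reach is approached as far as the arm can. A call with a gripper value outside its range is refused whole. The fingers move at their own pace and stop on an object; "squeeze" is the grip in N (left out, the last holds). Time passes only in rows, so rows that repeat a pose let the fingers close. It gives the time, the measured TCP pose, the force and the opening at its end, in the units of the state.
- ctrl.observe(): the state, without advancing time (a new reading comes with each control period).
- ctrl.grab_frame(name): name is "scene" or "top"; returns (picture, depth): 420x560x3 uint8, blue, green, red; 420x560 float32, mm along the optical axis (not along the pixel's ray), 0 where there is no reading.
- ctrl.camera_params(name): a dict with "fx", "fy", "cx", "cy" (pixels), "R" (3x3) and "t" (3): a world point X has camera coordinates R X + t. Camera axes: x right, y down, z forward; pixel columns grow to the right and rows downward; lengths in mm; the calibration is good to about 2 mm. A picture is of the moment at which its call begins. camera_params takes no time and is no camera call.
- ctrl.sign_off(): hands the job in, once; it reports no verdict.
Trained networks look in the newest picture that a camera, given by its name, has taken for a name from the list of things; names that differ only in an ending like _2 or _b are one class to them, and where a whole thing is asked for, a point or a joint stands for the part that bears it (a point fixed in the world has none). Each returns a list of dicts, best first, with "confidence" (0 to 1); they miss things now and then, are a little off and sometimes report something else, mostly with a low value. They report only what shows in the picture. A call takes as long as a camera call.
- ctrl.outline_of(camera, thing): "mask" (420x560 bool, what is visible of it) and "pixel" ([column, row] in pixels, amid what is visible of it).
The state is a dict: "time": time; "qpos": joint angles; "joint_velocities": joint speeds; "tau": joint torques, N m; "position": TCP position; "eef_rot": TCP orientation; "contact_force": force on the tool from outside, world axes, zero at the start; "wrist_torque": the same for the moment, N m; "opening": opening from 0.0 (shut) to 1.0 (fully open).
Only numpy, scipy, OpenCV 4.12 (cv2) and the standard library are available. Lean on these libraries where they do the work, as an engineer would, in place of code of your own. Each camera call takes 0.05 s, during which the arm holds its last target.

## Working session

There is one attempt and no reset: what is moved stays moved. The work goes in short steps, Python scripts to look and compute and a tool call to move; the robot and the scene stay as the last step left them, time stands still between calls to the robot, and variables do not carry over. Pictures are saved under pics/ and viewed, and the job is handed in when it is done.

Besides the shell and the picture viewer there is one more tool, called after "Emit:" as a command line: name --argument value ..., lists and objects as JSON in quotes. servo_tool: Moves the arm, as the interface text tells. Its arguments: {"type":"object","properties":{"plan":{"type":"array"},"squeeze":{"type":"number"}},"required":["plan"]}

```bash
mkdir -p pics; ls; python3 - <<'E'
from station import ctrl
import cv2,numpy as np
s=ctrl.observe();print(s)
for n in("scene","top"):
    im,d=ctrl.grab_frame(n);cv2.imwrite(f"pics/{n}0.png",im);np.savez(f"{n}0.npz",im=im,d=d)
    p=ctrl.camera_params(n);print(n,p)
    for th in("long_key","short_key","latch"):
        r=ctrl.outline_of(n,th)
        for k in r[:2]: print(th,k["confidence"],k["pixel"],k["mask"].sum())
        if r: np.save(f"m_{n}_{th}.npy",r[0]["mask"])
E
```

```text
pics
{'time': 0.0, 'qpos': array([-8.83401762e-01,  3.85539142e-01,  6.60764236e-03, -5.15356114e-04,
       -1.19400217e+00, -2.58572235e-01]), 'joint_velocities': array([ 7.65641547e-04,  8.06721472e-05,  7.64218513e-04,  2.67945864e-04,
        1.11741204e-04, -8.14103745e-05]), 'tau': array([ 9.88540924e-04, -3.92285621e+01,  1.88401884e+01,  4.18604895e+00,
       -4.58675029e-03, -1.52570965e-05]), 'position': array([ 259.8006799 , -568.20535674,  403.62214241]), 'eef_rot': array([-1.69714497e+00, -2.64148626e+00, -1.74684177e-03]), 'contact_force': array([-1.2461666 ,  0.11196261,  0.54616244]), 'wrist_torque': array([0.0334962 , 0.02966217, 0.01436238]), 'opening': 1.0003372860138768}
scene {'fx': 441.84304331166936, 'fy': 441.84304331166936, 'cx': 278.18900450096527, 'cy': 208.44293993287002, 'R': array([[ 0.03777573,  0.99922276, -0.01126366],
       [ 0.68886052, -0.03420466, -0.72408647],
       [-0.72390895,  0.0195938 , -0.68961722]]), 't': array([ -83.18432584, -254.2695624 , 1321.55166501])}
long_key 0.88 [333.4, 214.3] 1234
short_key 0.78 [396.3, 228.6] 772
top {'fx': 481.6704137414972, 'fy': 481.6704137414972, 'cx': 276.4880358451512, 'cy': 206.36777568252455, 'R': array([[-0.02116684, -0.99970752, -0.01169822],
       [-0.99421478,  0.02228008, -0.10507412],
       [ 0.10530403,  0.00940645, -0.99439559]]), 't': array([  72.32686428,  524.83245607, 1040.81000669])}
long_key 0.87 [222.2, 199.5] 622
short_key 0.63 [160.9, 207.8] 503
latch 0.51 [408.6, 181.9] 170
```

View pics/scene0.png

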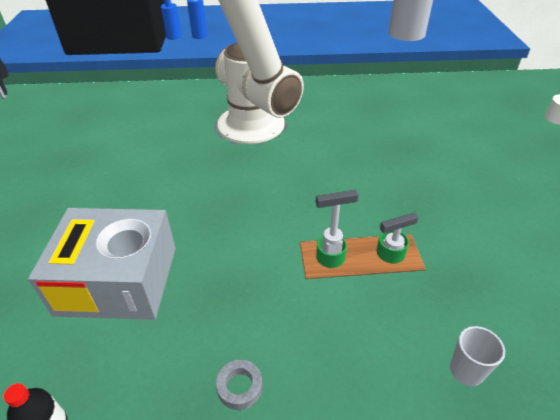

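View pics/top0.png

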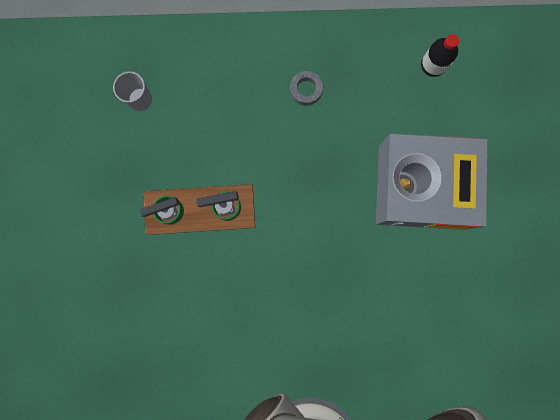

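```bash
cat > h.py <<'E'
import numpy as np,cv2
from station import ctrl
def cloud(n,d):
    p=ctrl.camera_params(n);v,u=np.mgrid[:420,:560]
    c=np.stack([(u-p["cx"])/p["fx"]*d,(v-p["cy"])/p["fy"]*d,d],-1)
    return (c-p["t"])@p["R"]
def fitcirc(P):
    A=np.c_[2*P,np.ones(len(P))];b=(P**2).sum(1);x=np.linalg.lstsq(A,b,rcond=None)[0]
    return x[:2],np.sqrt(x[2]+x[:2]@x[:2])
def rect(P):
    (c,s,a)=cv2.minAreaRect(P.astype(np.float32));return np.round(c,1),np.round(s,1),a
E
python3 - <<'E'
from h import *
for n in("top","scene"):
    z=np.load(n+"0.npz");W=cloud(n,z["d"]);ok=z["d"]>0
    print(n,"table z",np.median(W[ok][...,2]))
    for k in("long_key","short_key"):
        m=np.load(f"m_{n}_{k}.npy")&ok;P=W[m];hi=np.percentile(P[:,2],97)
        # dark bar pixels
        g=z["im"].max(-1)[m];Q=P[(P[:,2]>hi-14)]
        print(k,"top",hi,"bar",Q.mean(0),rect(Q[:,:2]),len(Q),np.median(Q[:,2]))
        c=Q[:,:2]-Q[:,:2].mean(0);w,V=np.linalg.eigh(c.T@c);print(" dir",np.degrees(np.arctan2(V[1,1],V[0,1])),w)
    # box
    X=W[...,0];Y=W[...,1];Z=W[...,2]
    reg=ok&(Y<-150)&(Y>-500)&(X>350)&(X<750)
    B=reg&(Z>108)&(Z<121);B=cv2.morphologyEx(B.astype(np.uint8),cv2.MORPH_OPEN,np.ones((3,3)))>0
    print("boxtop",rect(W[B][:,:2]),np.median(W[B][:,2]))
    R=reg&(Z>125)&(Z<140);print("rim",R.sum(),rect(W[R][:,:2]),np.median(W[R][:,2]));
    if R.sum()>20: print(fitcirc(W[R][:,:2]))
    # tallest things
    print("zmax reg",np.percentile(Z[reg],99.9))
    S=reg&(Z>10)&(Z<70)
    c=(z["im"][...,1].astype(int)-z["im"][...,0]>40)&S
    print("brass",c.sum(),W[c][:20].round(0).tolist())
E
python3 - <<'E'
import cv2
a=cv2.imread('pics/top0.png');cv2.imwrite('pics/t1.png',cv2.hconcat([cv2.resize(a[130:240,130:260],(400,338),interpolation=2),cv2.resize(a[130:240,370:500],(400,338),interpolation=2)]))
E
```

```text
top table z -0.13072160580656467
long_key top 182.95040360900913 bar [527.20940388 172.29423635 179.94953078] (array([528. , 173.4]), array([16.2, 79.8]), 10.134613990783691) 355 180.29025173311683
 dir 100.3821514118852 [  7548.06875684 187700.14562743]
short_key top 108.51809209344313 bar [522.87134903 302.54927419 104.76241491] (array([523.5, 303.8]), array([16.4, 79.1]), 18.641551971435547) 309 105.01989472359502
 dir 109.42380762861147 [  6750.096265   163442.38021377]
boxtop (array([ 565.3, -268.7]), array([202. , 184.8]), 85.3941879272461) 115.88235875963903
rim 491 (array([ 569.2, -223.9]), array([97.5, 97.1]), 59.705970764160156) 128.2191740141243
(array([ 568.8652837 , -223.49423224]), np.float64(45.74954714323379))
zmax reg 131.5712654464728
brass 112 [[579.0, -215.0, 46.0], [578.0, -217.0, 49.0], [578.0, -218.0, 51.0], [578.0, -222.0, 46.0], [578.0, -224.0, 46.0], [578.0, -225.0, 49.0], [579.0, -215.0, 27.0], [576.0, -215.0, 44.0], [575.0, -216.0, 52.0], [575.0, -217.0, 55.0], [575.0, -219.0, 56.0], [574.0, -220.0, 59.0], [574.0, -223.0, 57.0], [574.0, -226.0, 56.0], [575
[... 668 characters left out ...]
 85.4910659790039) 115.30702955826354
rim 404 (array([ 570.5, -223.2]), array([98.5, 97.1]), 40.65380096435547) 127.99809590886684
(array([ 571.41119581, -222.45380633]), np.float64(46.29050159147505))
zmax reg 130.02290222991778
brass 705 [[651.0, -361.0, 70.0], [651.0, -359.0, 70.0], [651.0, -353.0, 70.0], [652.0, -330.0, 70.0], [653.0, -360.0, 69.0], [650.0, -360.0, 66.0], [652.0, -357.0, 68.0], [651.0, -356.0, 67.0], [651.0, -354.0, 67.0], [652.0, -352.0, 68.0], [652.0, -350.0, 68.0], [652.0, -349.0, 67.0], [651.0, -347.0, 67.0], [651.0, -346.0, 66.0], [653.0, -342.0, 69.0], [654.0, -340.0, 69.0], [653.0, -339.0, 69.0], [653.0, -337.0, 69.0], [654.0, -334.0, 70.0], [654.0, -333.0, 69.0]]
```

View pics/t1.png

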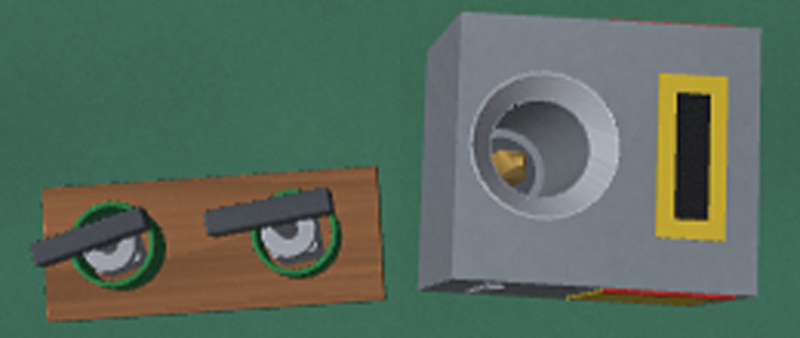

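```bash
cat > mv.py <<'E'
import sys,json,numpy as np
# usage: mv.py x y z yaw_deg : shift from commanded pose in cmd.json ; mv.py apply dx dy dz turn
try: c=json.load(open('cmd.json'))
except: c=[259.875,-568.388,404.712,114.56]
t=np.radians(c[3]);ex=np.array([np.cos(t),np.sin(t)]);ey=np.array([np.sin(t),-np.cos(t)])
if sys.argv[1]=='apply':
    a=list(map(float,sys.argv[2:]));p=np.array(c[:2])+a[0]*ex+a[1]*ey
    c=[p[0],p[1],c[2]-a[2],c[3]-np.degrees(a[3])];json.dump(c,open('cmd.json','w'));print(np.round(c,2))
    if len(sys.argv)>0:
        from station import ctrl;s=ctrl.observe();r=s['eef_rot'];from scipy.spatial.transform import Rotation as R
        M=R.from_rotvec(r).as_matrix();print(s['time'],s['position'].round(1),'yaw',np.degrees(np.arctan2(M[1,0],M[0,0])).round(2),'tilt',M[:,2].round(4),s['contact_force'].round(1),s['wrist_torque'].round(2),s['opening'],s['qpos'].round(2))
else:
    g=list(map(float,sys.argv[1:5]));d=np.array(g[:2])-c[:2]
    print('shift',round(d@ex,1),round(d@ey,1),round(c[2]-g[2],1),'turn',round(-np.radians(g[3]-c[3]),4),'dist',np.linalg.norm(d))
E
python3 mv.py 528.5 173.5 430 190; python3 mv.py apply 0 0 0 0
```

```text
shift 563.1 552.7 -25.3 turn -1.3167 dist 789.0229370360535
[ 259.88 -568.39  404.71  114.56]
0.4 [ 259.9 -568.4  404.5] yaw 114.57 tilt [-1.e-04  3.e-04 -1.e+00] [-0.5 -0.3  0.3] [ 0.02  0.02 -0.  ] 0.9969997999071459 [-0.88  0.38  0.01 -0.   -1.19 -0.26]
```

Emit:
servo_tool --plan '[[[20,20,-3,-0.05,-1],[60,59,-8,-0.15,-1],[100,98,-12,-0.3,-1],[140,137,-16,-0.45,-1],[180,177,-20,-0.6,-1],[220,216,-25,-0.75,-1],[260,255,-25,-0.9,-1],[300,295,-25,-1.05,-1],[340,334,-25,-1.2,-1],[380,373,-25,-1.317,-1]]]'

```text
time: 1.65
position: [441.2, -65.9, 430.2]
eef_rot: [-0.281, 3.128, 0.0]
contact_force: [0.9, -0.4, -0.1]
opening: 1.0
```

```bash
python3 mv.py apply 380 373 -25 -1.317; python3 mv.py 528.5 173.5 430 190;python3 mv.py 528.5 173.5 326 190
```

```text
[441.18 -67.73 429.71 190.02]
1.65 [441.2 -65.9 430.2] yaw -169.73 tilt [ 1.3e-03  1.0e-04 -1.0e+00] [ 0.9 -0.4 -0.1] [-0.06 -0.09  0.03] 0.9999421539929982 [ 0.22  0.05 -0.36  0.   -1.15 -0.04]
shift -128.0 222.4 -0.3 turn 0.0003 dist 256.5485266422451
shift -128.0 222.4 103.7 turn 0.0003 dist 256.5485266422451
```

Emit:
servo_tool --plan '[[[-26,45,0,0,-1],[-52,90,0,0,-1],[-78,135,0,0,-1],[-104,180,0,0,-1],[-120,210,0,0,-1],[-128,222.4,0,0,-1],[-128,222.4,0,0,-1]]]'

```text
time: 2.52
position: [528.5, 173.9, 429.4]
eef_rot: [0.275, -3.129, 0.001]
contact_force: [-0.4, -0.2, -0.8]
opening: 1.005
```

```bash
python3 mv.py apply -128 222.4 0 0; python3 - <<'E'
from h import *
a,d=ctrl.grab_frame("scene");cv2.imwrite("pics/s2.png",cv2.resize(a[100:300,250:450],(600,600)))
E
```

```text
[528.54 173.54 429.71 190.02]
2.525 [528.5 173.9 429.4] yaw -169.94 tilt [-7.e-04 -4.e-04 -1.e+00] [-0.4 -0.2 -0.8] [-0.08  0.04  0.06] 1.004686668915296 [ 0.61  0.25 -0.12 -0.   -1.2  -0.43]
```

View pics/s2.png

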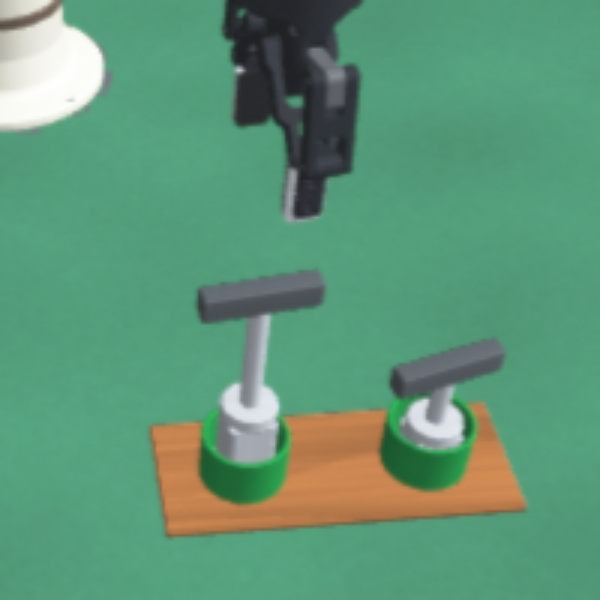

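Emit:
servo_tool --plan '[[[0,0,20,0,-1],[0,0,55,0,-1],[0,0,85,0,-1],[0,0,103,0,-1],[0,0,103,0,-1],[0,0,103,0,0.3],[0,0,103,0,1],[0,0,103,0,1],[0,0,103,0,1],[0,0,103,0,1]]]' --squeeze 60

```text
time: 3.82
position: [528.7, 173.7, 327.3]
eef_rot: [-0.275, 3.128, 0.001]
contact_force: [0.8, -0.3, 2.8]
opening: 0.175
```

```bash
python3 mv.py apply 0 0 103 0; python3 - <<'E'
from h import *
a,d=ctrl.grab_frame("scene");cv2.imwrite("pics/s3.png",cv2.resize(a[100:300,250:450],(600,600)))
E
```

```text
[528.54 173.54 326.71 190.02]
3.825 [528.7 173.7 327.3] yaw -169.95 tilt [ 1.4e-03  5.0e-04 -1.0e+00] [ 0.8 -0.3  2.8] [ 0.03 -0.09  0.03] 0.1752211997408041 [ 0.61  0.34 -0.27  0.   -0.96 -0.43]
```

View pics/s3.png

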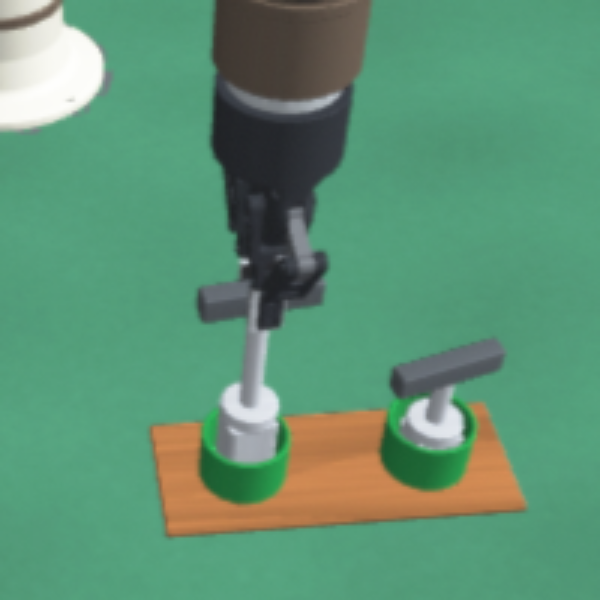

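Gripped near the middle of the bar (fingers at crop (268,310)). Lifting.

Emit:
servo_tool --plan '[[[0,0,-8,0,1],[0,0,-25,0,1],[0,0,-50,0,1],[0,0,-80,0,1],[0,0,-110,0,1],[0,0,-135,0,1],[0,0,-147,0,1],[0,0,-150,0,1]]]' --squeeze 80

```text
time: 4.88
position: [528.2, 173.6, 476.4]
eef_rot: [0.274, -3.129, -0.0]
contact_force: [-0.6, -0.1, -4.6]
opening: 0.168
```

```bash
python3 mv.py apply 0 0 -150 0; python3 mv.py 570 -223 477 171; python3 - <<'E'
from h import *
a,d=ctrl.grab_frame("scene");cv2.imwrite("pics/s4.png",cv2.resize(a[80:280,250:450],(600,600)))
E
```

```text
[528.54 173.54 476.71 190.02]
4.875 [528.2 173.6 476.4] yaw -169.98 tilt [-1.e-03  2.e-04 -1.e+00] [-0.6 -0.1 -4.6] [-0.03  0.02  0.03] 0.16766330574728966 [ 0.61  0.22 -0.04 -0.   -1.31 -0.43]
shift 28.2 -397.7 -0.3 turn 0.3319 dist 398.7058996153928
```

View pics/s4.png

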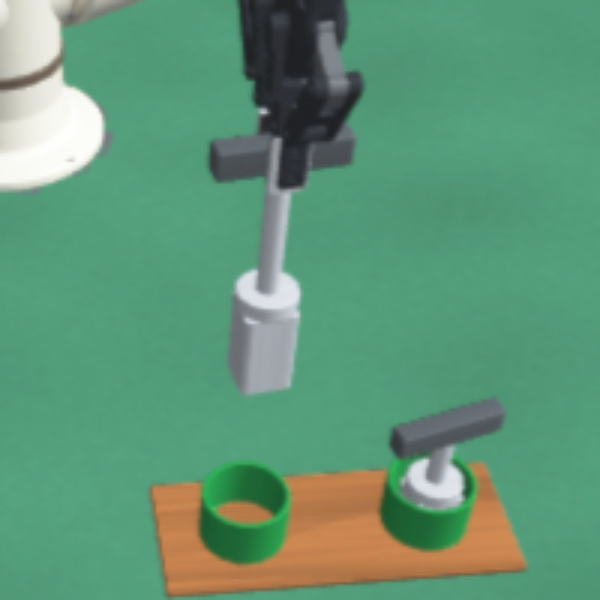

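The key is clear of its cup (lower end at crop (265,390)); the short key stays. Carry it over the funnel.

Emit:
servo_tool --plan '[[[1,-15,0,0.02,1],[4,-55,0,0.05,1],[8,-110,0,0.1,1],[12,-170,0,0.15,1],[16,-230,0,0.2,1],[20,-290,0,0.25,1],[24,-345,0,0.3,1],[27,-380,0,0.332,1],[28.2,-397.7,0,0.332,1],[28.2,-397.7,0,0.332,1]]]'

```text
time: 6.18
position: [569.7, -224.2, 475.5]
eef_rot: [-0.25, -3.129, -0.001]
contact_force: [-0.0, 1.6, -3.9]
opening: 0.177
```

```bash
python3 mv.py apply 28.2 -397.7 0 0.332; python3 - <<'E'
from h import *
for n in("scene","top"):
    a,d=ctrl.grab_frame(n);np.savez(n+"5.npz",im=a,d=d)
    r=ctrl.outline_of(n,"long_key")
    if r: np.save(f"m5_{n}.npy",r[0]["mask"]);print(n,r[0]["confidence"],r[0]["pixel"])
    b=a[100:300,30:230] if n=="scene" else a[80:280,320:520]
    cv2.imwrite(f"pics/{n}5.png",cv2.resize(b,(600,600),interpolation=2))
E
```

```text
[ 569.96 -223.    476.71  171.  ]
6.175 [ 569.7 -224.2  475.5] yaw 170.88 tilt [-2.3e-03  5.0e-04 -1.0e+00] [-0.   1.6 -3.9] [ 0.08 -0.03 -0.05] 0.1765394172533899 [-0.11  0.33  0.1  -0.   -1.34 -0.05]
scene 0.67 [109.1, 201.9]
top 0.61 [434.9, 160.8]
```

View pics/scene5.png

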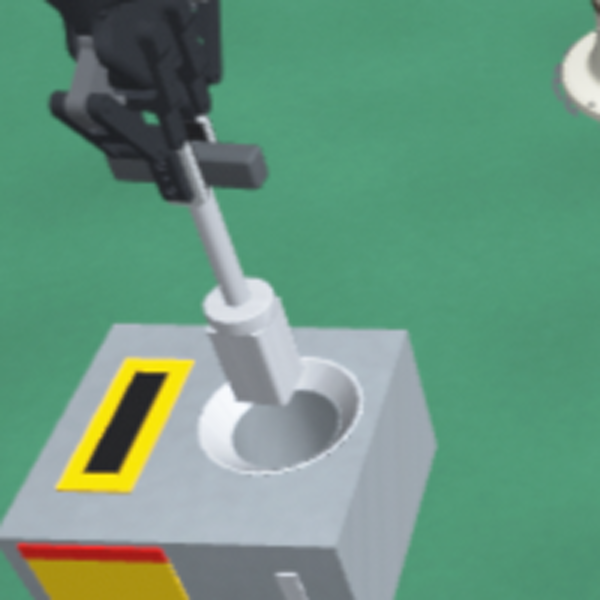

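View pics/top5.png

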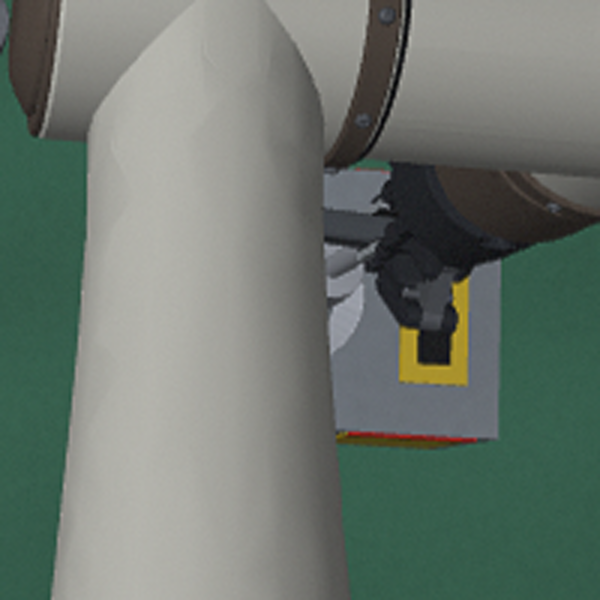

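```bash
cat > prj.py <<'E'
from h import *
def proj(n,X):
    p=ctrl.camera_params(n);c=p["R"]@np.array(X,float)+p["t"];return np.array([p["fx"]*c[0]/c[2]+p["cx"],p["fy"]*c[1]/c[2]+p["cy"]])
E
python3 - <<'E'
from prj import *
for z in(155,220,300,320): 
    q=proj("scene",[569.7,-224,z]);print(z,q.round(1),((q-[30,100])*3).round(0))
z=np.load("scene5.npz");W=cloud("scene",z["d"]);m=np.load("m5_scene.npy")&(z["d"]>0)
P=W[m];print(P.min(0),P.max(0))
for a in range(145,330,15):
    s=(P[:,2]>a)&(P[:,2]<a+15);Q=P[s]
    if len(Q)>3: print(a,len(Q),Q.mean(0).round(1),Q.min(0).round(0),Q.max(0).round(0))
E
```

```text
155 [119.1 227.1] [267. 381.]
220 [109.2 200.5] [238. 302.]
300 [ 95.3 163.2] [196. 190.]
320 [ 91.5 153. ] [184. 159.]
[ 553.44323163 -262.13476456  155.43194967] [ 590.50188106 -182.70210973  330.05377909]
145 40 [ 582.6 -221.1  158. ] [ 565. -240.  155.] [ 588. -206.  160.]
160 149 [ 581.4 -218.3  167.7] [ 559. -240.  160.] [ 589. -205.  175.]
175 159 [ 580.6 -216.6  182.6] [ 557. -238.  175.] [ 589. -205.  190.]
190 167 [ 581.  -218.3  197.5] [ 557. -240.  190.] [ 589. -205.  205.]
205 157 [ 582.6 -217.5  212.3] [ 558. -240.  205.] [ 591. -204.  220.]
220 250 [ 575.6 -220.7  224. ] [ 553. -240.  220.] [ 590. -203.  235.]
235 57 [ 574.7 -220.8  242.3] [ 569. -229.  235.] [ 578. -216.  249.]
250 53 [ 574.9 -221.   257.6] [ 571. -228.  251.] [ 578. -215.  264.]
265 59 [ 575.3 -221.1  272.5] [ 571. -227.  265.] [ 578. -216.  280.]
280 58 [ 574.6 -220.5  286.9] [ 569. -227.  280.] [ 578. -216.  295.]
295 9 [ 575.5 -227.9  306.2] [ 571. -254.  295.] [ 580. -201.  310.]
310 233 [ 578.1 -213.4  317.7] [ 569. -262.  310.] [ 584. -183.  325.]
325 143 [ 576.  -200.2  327.6] [ 565. -244.  325.] [ 585. -183.  330.]
```

Key hangs vertically, axis about 1 mm from the funnel's axis in the same camera. Lower to just above the stem tip.

Emit:
servo_tool --plan '[[[0,0,10,0,1],[0,0,25,0,1],[0,0,42,0,1],[0,0,58,0,1],[0,0,70,0,1],[0,0,78,0,1],[0,0,80,0,1],[0,0,80,0,1]]]'

```text
time: 7.38
position: [570.0, -223.0, 397.1]
eef_rot: [0.246, 3.131, -0.0]
contact_force: [0.3, -0.5, -3.6]
opening: 0.171
```

```bash
python3 mv.py apply 0 0 80 0; python3 - <<'E'
from prj import *
a,d=ctrl.grab_frame("scene");W=cloud("scene",d)
cv2.imwrite("pics/s6.png",cv2.resize(a[100:300,30:230],(600,600),interpolation=2))
X,Y,Z=W[...,0],W[...,1],W[...,2]
S=(d>0)&(abs(X-572)<12)&(abs(Y+222)<14)
for l in range(140,215,12):
    Q=W[S&(Z>l)&(Z<l+12)]
    if len(Q)>5: print(l,len(Q),Q[:,0].max().round(1),np.percentile(Q[:,1],[2,98]).round(1))
E
```

```text
[ 569.96 -223.    396.71  171.  ]
7.375 [ 570.  -223.   397.1] yaw 171.01 tilt [ 8.e-04 -3.e-04 -1.e+00] [ 0.3 -0.5 -3.6] [-0.01  0.04  0.07] 0.17138157250789499 [-0.11  0.37 -0.04  0.   -1.16 -0.05]
140 115 583.6 [-235.3 -208.7]
152 45 578.6 [-227.  -214.9]
164 40 579.0 [-227.9 -215.1]
176 42 579.5 [-227.6 -215.2]
188 44 578.7 [-227.6 -215. ]
200 48 578.4 [-226.7 -215.5]
212 25 583.9 [-229.6 -214.8]
```

View pics/s6.png

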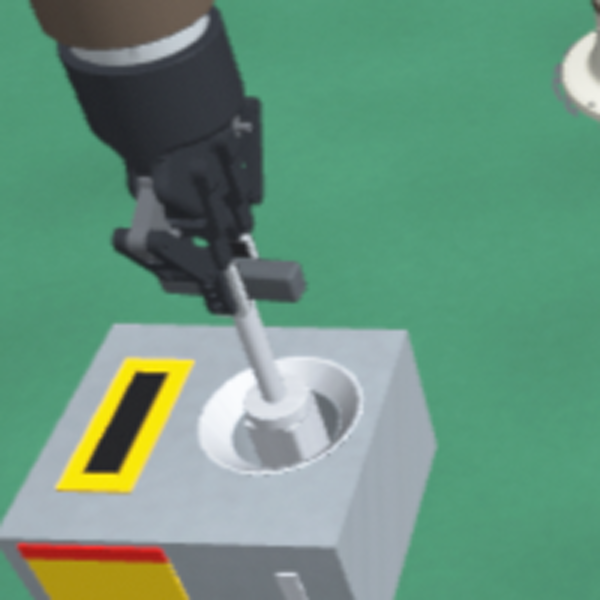

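The socket is inside the funnel (crop (285,430)), about 1.3 mm towards +y of the axis; correct and go down over the tip.

Emit:
servo_tool --plan '[[[0.3,-1.2,0,0,1],[0.3,-1.2,7,0,1],[0.3,-1.2,14,0,1],[0.3,-1.2,20,0,1],[0.3,-1.2,26,0,1],[0.3,-1.2,32,0,1],[0.3,-1.2,36,0,1],[0.3,-1.2,36,0,1]]]'

```text
time: 8.43
position: [569.5, -223.9, 360.1]
eef_rot: [-0.247, -3.132, -0.001]
contact_force: [0.8, -0.1, -6.3]
opening: 0.174
```

```bash
python3 mv.py apply 0.3 -1.2 36 0
```

```text
[ 569.47 -224.14  360.71  171.  ]
8.425 [ 569.5 -223.9  360.1] yaw 171.0 tilt [-1.e-04  6.e-04 -1.e+00] [ 0.8 -0.1 -6.3] [ 0.26 -0.35 -0.02] 0.1737061810918998 [-0.11  0.4  -0.09 -0.   -1.08 -0.05]
```

Emit:
servo_tool --plan '[[[0,0,6,0,1],[0,0,12,0,1],[0,0,18,0,1],[0,0,23,0,1],[0,0,27,0,1],[0,0,28,0,1],[0,0,28,0,1]]]'

```text
time: 9.3
position: [569.8, -224.2, 335.5]
eef_rot: [0.245, 3.129, -0.002]
contact_force: [-2.1, 2.3, 10.7]
opening: 0.172
```

```bash
python3 mv.py apply 0 0 28 0;python3 - <<'E'
from prj import *
a,d=ctrl.grab_frame("scene");W=cloud("scene",d)
cv2.imwrite("pics/s7.png",cv2.resize(a[100:300,30:230],(600,600),interpolation=2))
X,Y,Z=W[...,0],W[...,1],W[...,2]
b=(d>0)&(abs(X-572)<60)&(abs(Y+222)<60)&(Z>140)&(a.max(-1)<110)
print("bar top",np.percentile(Z[b&(Y>-200)],[50,90,97]))
E
```

```text
[ 569.47 -224.14  332.71  171.  ]
9.3 [ 569.8 -224.2  335.5] yaw 171.06 tilt [ 0.0031 -0.0017 -1.    ] [-2.1  2.3 10.7] [1.18 0.89 0.  ] 0.1724567099006507 [-0.11  0.42 -0.12  0.   -1.03 -0.05]
bar top [361.75906295 407.99733222 416.13573209]
```

View pics/s7.png

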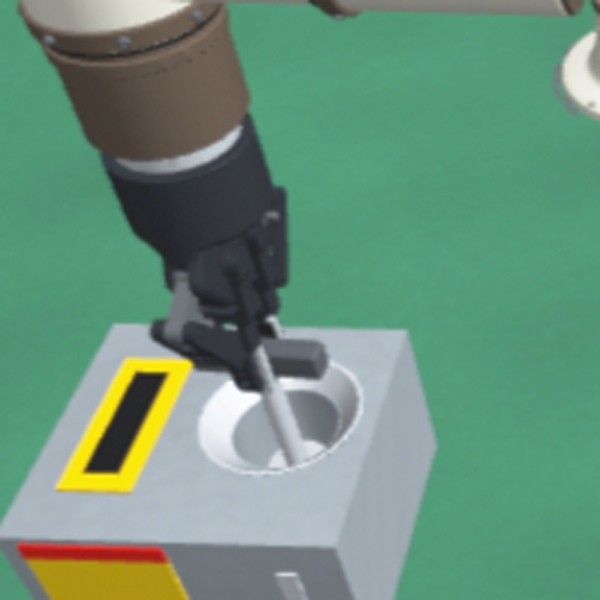

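```bash
python3 - <<'E'
from prj import *
a,d=ctrl.grab_frame("scene");W=cloud("scene",d)
for v in range(208,228,2): print(v,W[v,134].round(0),a[v,134])
E
```

```text
208 [ 353. -277.   -1.] [131 158  96]
210 [ 482. -224.  114.] [194 186 175]
212 [ 489. -222.  115.] [189 180 170]
214 [ 571. -190.  187.] [120 112 105]
216 [ 578. -188.  189.] [119 113 105]
218 [ 584. -186.  190.] [125 118 111]
220 [ 584. -187.  185.] [97 91 85]
222 [ 584. -188.  181.] [80 76 71]
224 [ 583. -190.  175.] [72 68 63]
226 [ 583. -191.  170.] [144 138 133]
```

Emit:
servo_tool --plan '[[[0,0,-2,0,1],[0,0,-2,0.08,1],[0,0,-2,0.2,1],[0,0,-2,0.3,1]]]'

```text
time: 9.9
position: [569.7, -224.1, 335.6]
eef_rot: [0.715, 3.057, -0.0]
contact_force: [-0.5, 2.5, 5.0]
opening: 0.171
```

```bash
python3 mv.py apply 0 0 -2 0.3
```

```text
[ 569.47 -224.14  334.71  153.81]
9.9 [ 569.7 -224.1  335.6] yaw 153.67 tilt [ 1.7e-03 -7.0e-04 -1.0e+00] [-0.5  2.5  5. ] [0.9  0.31 0.13] 0.17148936123011166 [-0.11  0.42 -0.12  0.   -1.03 -0.35]
```

Emit:
servo_tool --plan '[[[0,0,0,0.1,1],[0,0,0,0.24,1],[0,0,0,0.38,1],[0,0,0,0.52,1],[0,0,0,0.66,1],[0,0,0,0.8,1],[0,0,0,0.94,1],[0,0,0,1.08,1],[0,0,0,1.2,1],[0,0,0,1.2,1]]]'

```text
time: 11.15
position: [569.8, -224.1, 335.6]
eef_rot: [2.312, 2.124, 0.002]
contact_force: [0.8, 2.0, 4.2]
opening: 0.171
```

```bash
python3 mv.py apply 0 0 0 1.2;python3 - <<'E'
from prj import *
a,d=ctrl.grab_frame("scene")
cv2.imwrite("pics/s8.png",cv2.resize(a[100:300,30:230],(600,600),interpolation=2))
E
```

```text
[ 569.47 -224.14  334.71   85.05]
11.15 [ 569.8 -224.1  335.6] yaw 85.15 tilt [ 2.4e-03 -5.0e-04 -1.0e+00] [0.8 2.  4.2] [ 0.97  0.03 -0.08] 0.17079157621226734 [-0.11  0.42 -0.12  0.   -1.03 -1.55]
```

View pics/s8.png

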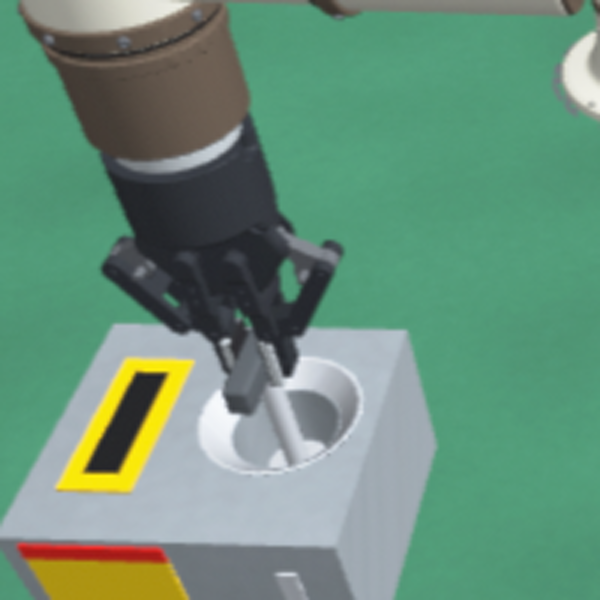

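Bar turned a quarter (now along world x, crop (250,380)), shank still deep in the shaft. Release and retreat straight up.

Emit:
servo_tool --plan '[[[0,0,0,0,0.6],[0,0,0,0,0.2],[0,0,0,0,-0.5],[0,0,0,0,-1],[0,0,0,0,-1],[0,0,-10,0,-1],[0,0,-35,0,-1],[0,0,-75,0,-1],[0,0,-110,0,-1],[0,0,-130,0,-1]]]'

```text
time: 12.45
position: [569.3, -224.2, 468.2]
eef_rot: [2.312, 2.121, 0.004]
contact_force: [0.8, 0.2, -0.1]
opening: 0.998
```

```bash
python3 mv.py apply 0 0 -130 0;python3 - <<'E'
from prj import *
a,d=ctrl.grab_frame("scene");W=cloud("scene",d)
cv2.imwrite("pics/s9.png",cv2.resize(a[100:300,30:230],(600,600),interpolation=2))
r=ctrl.outline_of("scene","long_key")
if r:
    P=W[r[0]["mask"]&(d>0)];print(r[0]["confidence"],P.max(0))
    Q=P[(P[:,2]>165)];print(Q[:,2].max(),rect(Q[:,:2]))
    for l in range(90,170,12):
        q=P[(P[:,2]>l)&(P[:,2]<l+12)]
        if len(q)>4: print(l,len(q),q[:,0].max(),np.percentile(q[:,1],[2,98]))
E
```

```text
[ 569.47 -224.14  464.71   85.05]
12.45 [ 569.3 -224.2  468.2] yaw 85.07 tilt [ 0.0045 -0.0012 -1.    ] [ 0.8  0.2 -0.1] [-0.    0.01 -0.06] 0.9979634784280265 [-0.11  0.33  0.08  0.   -1.32 -1.55]
0.94 [ 612.03134308 -210.96716742  190.76296245]
190.76296245487998 (array([ 571.8, -222.8]), array([17.3, 79.7]), 84.74767303466797)
90 36 578.4330417832844 [-228.23350813 -215.64788247]
102 33 578.7819507540216 [-227.52070498 -215.86232431]
114 45 577.6595203329455 [-269.44213665 -215.73920096]
126 38 579.5101669416003 [-230.02679018 -215.71508165]
138 39 578.7297412565465 [-227.39014797 -215.59840579]
150 32 578.1148004630046 [-225.20901871 -215.93370466]
162 40 610.7307847225819 [-228.61511581 -212.50272266]
```

View pics/s9.png

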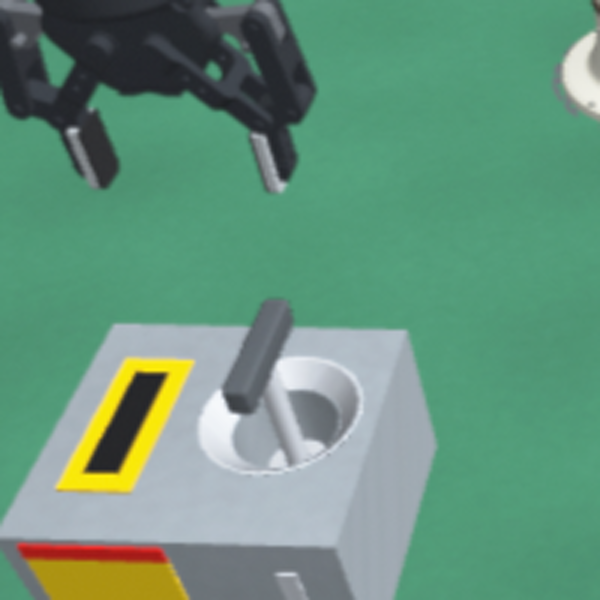

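Key stands upright alone on the stem, gripper well clear. A settling move, a final check of both keys, then hand in.

Emit:
servo_tool --plan '[[[0,0,0,0,-1],[0,0,0,0,-1],[0,0,0,0,-1],[0,0,0,0,-1]]]'

```text
time: 13.05
position: [569.5, -224.1, 464.1]
eef_rot: [-2.314, -2.123, 0.001]
contact_force: [-0.2, 0.5, -0.3]
opening: 0.999
```

```bash
python3 - <<'E'
from prj import *
a,d=ctrl.grab_frame("scene");W=cloud("scene",d)
for k in("long_key","short_key"):
    r=ctrl.outline_of("scene",k)
    for q in r[:2]:
        P=W[q["mask"]&(d>0)];hi=np.percentile(P[:,2],97);Q=P[P[:,2]>hi-14]
        print(k,q["confidence"],q["pixel"],hi,rect(Q[:,:2]))
s=ctrl.observe();print(s["time"],s["contact_force"])
ctrl.sign_off()
E
```

```text
long_key 0.72 [119.6, 225.3] 189.43254977680186 (array([ 572.3, -221.8]), array([15.6, 79.9]), 84.1880111694336)
long_key 0.22 [396.5, 228.6] 106.30474892034934 (array([527.2, 302.8]), array([18. , 75.9]), 19.468935012817383)
short_key 0.57 [397.8, 229.0] 106.30373138932688 (array([526.7, 304.7]), array([18.6, 79.5]), 18.33448600769043)
13.2 [ 1.08092815 -0.00817743  0.22205356]
the job is handed in; nothing more can be done
```

I moved the long T-key from the stand onto the stem, turned it 1.5 rad (86°) clockwise, and released it standing there. The job was handed in at 13.2 s, and sign-off gave no verdict.

Last checks, from the scene camera:
- **Long key position:** it is upright and about 1 mm off the shaft axis. Its lower end is about 115 mm below the funnel's rim, against the 98 mm required.
- **Stem angle:** I worked this out from the key rather than seeing it. The key stands about 91° clockwise of the box's sides, so the stem should be at 1.3 rad or more after the possible lag.
- **Short key:** it is still upright in its cup, within about 1 mm of where it started.
- **Gripper:** it is open and well above the key, touching nothing.

One reading disagreed: the key sits about 4–5 mm higher than a key standing right on the shaft floor should. During lowering I felt roughly 14 N of contact at that same height. That is more than the 2 mm calibration accuracy, so it may not be fully on the floor, but it is well past the required depth.

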